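# Nest the stack-lock parts tubs

### The arm

A 6-joint arm with a two-finger parallel gripper is mounted at the origin on a cart in front of the work surface, level with it; the furniture and walls round the work are solid. World frame = base frame: x ahead of the robot, y to its left, z up, the work surface at z = 0. Lengths are in m, angles in rad, forces in N, time in s.
With the tool pointing down it reaches from about 0.3 to 0.775 m from the base axis. Payload 14.6 kg.
Tool frame: the origin (TCP) lies on the centre line of the jaws, within the pads' length; the fingertips stand 14 mm ahead of it and the grasp point (between the pads) lies 5 mm behind it; x points along the fingers, y is the direction in which the jaws open and shut, and the axes are right-handed (so a half turn about x gives the same grasp; the last joint's range is limited). The gripper opens to 94 mm and grips with 3 to 60 N. Pads are 16 mm wide; open, the fingers measure 119 mm over their backs; the gripper's body (75 mm by 177 mm) begins 78 mm behind the grasp point.
Start: joints at [1.158, 0.3, 1.521, -0, 1.321, -0.067], TCP at [0.186, 0.517, 0.219] pointing down, gripper open.
Joint ranges: [-3.03, 3.03], [-0.79, 2.21], [0.23, 2.52], [-1.04, 4.18], [0, 3.07], [-2.55, 2.55]. Speed limits (rad/s): [2.22, 2.22, 2.57, 3.14, 3.14, 3.14].

### API

Orientations are given as [roll, pitch, yaw] about the fixed x, y, z axes, in that order (R = Rz(yaw) Ry(pitch) Rx(roll)).
In Python, from station import * gives the robot as it stands. The module is installed in compiled form; this text tells all that it offers.
- The arm moves only by the shell command python3 -m handwheel 'ROWS' [FORCE]. ROWS is JSON, a list of rows, each a list of 3 entries, a list of its own where there are three numbers: the shift along the tool's x, y, z in mm, then the turn about the tool's x in rad, then the gripper command: -1 is fully open, 1 is shut, values between are in proportion. In form: [[[dx, dy, dz], spin, gripper], ...]. A call has exactly 5 rows; each row is the pose to reach, as a shift and turn from the pose measured when the call began, along the tool's axes at that moment; what a row does not reach only later rows make up. A row lasts 1/10 s, in which the tool goes at most 50 mm and 8.59 degrees, less where a joint would pass 70% of its speed; a pose out of reach is approached as far as the arm can. A call with a gripper value outside its range is refused whole. The fingers move at their own pace and stop on an object; FORCE is the grip in N (left out, the last holds). Time passes only in rows, so rows that repeat a pose let the fingers close, or fill a call up. It gives the time, the measured TCP pose, the force and the opening at its end, in the units of the state.
- get_obs(): the state, without advancing time (a new reading comes with each control period).
- camera(name): name is "scene" or "top" or "wrist"; returns (picture, depth): 480x640x3 uint8, blue, green, red; 480x640 float32, m along the optical axis (not along the pixel's ray), 0 where there is no reading.
- camera_info(name): a dict with "fx", "fy", "cx", "cy" (pixels), "extrinsics" (4x4, takes a point from camera to world coordinates). Camera axes: x right, y down, z forward; pixel columns grow to the right and rows downward; lengths in m; the calibration is good to about 2 mm. A picture is of the moment at which its call begins: read the wrist's pose just before it. camera_info takes no time and is no camera call; for the wrist camera it gives the pose at the moment of the call.
- hand_in(): hands the job in, once; it reports no verdict.
The state is a dict: "time_s": time; "qpos": joint angles; "joint_vel": joint speeds; "tau": joint torques, N m; "ee_pos": TCP position; "eef_rot": TCP orientation; "force": force on the tool from outside, world axes, zero at the start; "moment": the same for the moment, N m; "grip_width": finger opening in m.
Only numpy, scipy, OpenCV 4.12 (cv2) and the standard library are available. Lean on these libraries where they do the work, as an engineer would, in place of code of your own. Each camera call takes 0.05 s, during which the arm holds its last target. There are 200 camera calls.

### The job

Put the three empty grey parts tubs away as one upright stack on the bench: nest them into each other, all the same way round, and press each one down until it clicks fully home on the rim of the tub below. Any of the three may be at the bottom; one tub has fallen over and lies on its back. Leave the tape measure, the cork sanding block and torch where they are.

Things in the scene. Friction and masses are not known exactly. Their poses are not given: they have to be found in the camera images.
- tub_a: The fallen one of three equal grey plastic parts tubs. Origin at foot level; +z out of the mouth, rim at z = 90 mm, -x its front. It lies on its back: +x down, mouth sideways and 10 degrees up. Collar z 60 to 90: outside x +-50, y +-33, wall 2.5, flat sides, grip across y. Body tapers from x +-46, y +-29 at z 60 (shoulder) to x -21..39, y +-22 at the foot. About 0.16 kg.
- tub_b: Equal to tub_a, standing upright. The front wall (-x, with a card holder) leans out strongly, so tubs nest only front over front. Home, the upper shoulder rests on the rim below: 30 mm higher, same x, y and heading. The last 8 mm run over a spring catch in each short side of the lower collar and need a firm push straight down, some 12 to 20 N.
- tub_c: Equal to tub_a and tub_b, standing upright. Clearance of the body in the collar below: 1.5 mm a side at home, 8 mm as the foot enters. Not pushed over the catch, a tub stands some 8 mm too high.
- tape_measure: yellow tape measure, about 36 x 88 x 69 mm, a bystander
- sanding_block: brown cork sanding block lying flat, 66 x 100 x 27 mm, a bystander
- torch: aluminium torch with a black head lying down, 160 mm long, 30 mm thick, a bystander
Mind the look-alikes: they are no part of the job. Leave any orange look-alike of the tub_a alone. What is shaped like the tub_c but yellow is not meant.

How it is judged:
At the end, for the whole second after the job is handed in: The three tubs stand at rest as one stack, in any order: the lowest with its foot on the bench (within 6 mm), each other one 27 to 32 mm higher than the one it sits in (home is 30 mm; before the click it stands about 38 mm) and within 4 mm of it sideways, all upright within 0.03 rad (((height (world z) of tub_a between -0.006 and 0.006 m and z of tub_b in the frame of tub_a between 0.027 and 0.032 m and x of tub_b in the frame of tub_a between -0.004 and 0.004 m and y of tub_b in the frame of tub_a between -0.004 and 0.004 m and z of tub_c in the frame of tub_b between 0.027 and 0.032 m and x of tub_c in the frame of tub_b between -0.004 and 0.004 m and y of tub_c in the frame of tub_b between -0.004 and 0.004 m) or (height (world z) of tub_a between -0.006 and 0.006 m and z of tub_c in the frame of tub_a between 0.027 and 0.032 m and x of tub_c in the frame of tub_a between -0.004 and 0.004 m and y of tub_c in the frame of tub_a between -0.004 and 0.004 m and z of tub_b in the frame of tub_c between 0.027 and 0.032 m and x of tub_b in the frame of tub_c between -0.004 and 0.004 m and y of tub_b in the frame of tub_c between -0.004 and 0.004 m) or (height (world z) of tub_b between -0.006 and 0.006 m and z of tub_a in the frame of tub_b between 0.027 and 0.032 m and x of tub_a in the frame of tub_b between -0.004 and 0.004 m and y of tub_a in the frame of tub_b between -0.004 and 0.004 m and z of tub_c in the frame of tub_a between 0.027 and 0.032 m and x of tub_c in the frame of tub_a between -0.004 and 0.004 m and y of tub_c in the frame of tub_a between -0.004 and 0.004 m) or (height (world z) of tub_b between -0.006 and 0.006 m and z of tub_c in the frame of tub_b between 0.027 and 0.032 m and x of tub_c in the frame of tub_b between -0.004 and 0.004 m and y of tub_c in the frame of tub_b between -0.004 and 0.004 m and z of tub_a in the frame of tub_c between 0.027 and 0.032 m and x of tub_a in the frame of tub_c between -0.004 and 0.004 m and y of tub_a in the frame of tub_c between -0.004 and 0.004 m) or (height (world z) of tub_c between -0.006 and 0.006 m and z of tub_a in the frame of tub_c between 0.027 and 0.032 m and x of tub_a in the frame of tub_c between -0.004 and 0.004 m and y of tub_a in the frame of tub_c between -0.004 and 0.004 m and z of tub_b in the frame of tub_a between 0.027 and 0.032 m and x of tub_b in the frame of tub_a between -0.004 and 0.004 m and y of tub_b in the frame of tub_a between -0.004 and 0.004 m) or (height (world z) of tub_c between -0.006 and 0.006 m and z of tub_b in the frame of tub_c between 0.027 and 0.032 m and x of tub_b in the frame of tub_c between -0.004 and 0.004 m and y of tub_b in the frame of tub_c between -0.004 and 0.004 m and z of tub_a in the frame of tub_b between 0.027 and 0.032 m and x of tub_a in the frame of tub_b between -0.004 and 0.004 m and y of tub_a in the frame of tub_b between -0.004 and 0.004 m)) and angle between each of tub_a, tub_b, tub_c's own z axis and vertical below 0.03 rad and linear speed of each of tub_a, tub_b, tub_c below 0.02 m/s); the robot touches nothing.
It fails at once if yellow tape measure pushed more than 30 mm from its place (distance of tape_measure from where it was at the start of the episode above 0.03 m).
It fails at once if brown cork sanding block lying flat pushed more than 30 mm from its place (distance of sanding_block from where it was at the start of the episode above 0.03 m).
It fails at once if aluminium torch with a black head lying down pushed more than 30 mm from its place (distance of torch from where it was at the start of the episode above 0.03 m).
It also fails if it takes over 72 s, if anything falls off the work surface, if the arm or the gripper's body presses on something with over 40 N, if the wrist force passes 120 N, or if a joint passes its speed limit or range.

## Working session

There is one attempt and no reset: what is moved stays moved. The work goes in short steps, Python scripts to look and compute and a shell command to move; the robot and the scene stay as the last step left them, time stands still between calls to the robot, and variables do not carry over. Pictures are saved under pics/ and viewed, about 8 in all and at most 12, crops included, and the job is handed in when it is done.

```bash
mkdir -p pics; ls
python3 - <<'E'
from station import *
import cv2,numpy as np
o=get_obs();print(o)
for n in("top","scene"):
    p,d=camera(n);cv2.imwrite(f"pics/{n}0.png",p);np.save(f"pics/{n}0.npy",d)
    i=camera_info(n);print(n,i)
E
```

```text
pics
{'time_s': 0.0, 'qpos': array([ 1.15841397e+00,  3.00455335e-01,  1.52160225e+00,  8.73115875e-07,
        1.32068988e+00, -6.65630682e-02]), 'joint_vel': array([ 0.00037072,  0.00182532, -0.00017861, -0.00054608,  0.00291777,
        0.00057436]), 'tau': array([ 1.93342086e-03, -5.31806266e+01, -3.52736843e+01,  7.09448196e-02,
        2.43466313e-02, -1.05026754e-04]), 'ee_pos': array([0.18631401, 0.51721264, 0.21888601]), 'eef_rot': array([-1.63809172,  1.56964151, -1.98391122]), 'force': array([ 0.03972247, -0.14710538, -0.16235199]), 'moment': array([-0.00434562,  0.01265815,  0.01396911]), 'grip_width': 0.09400198960798489}
top {'fx': 596.9307874938604, 'fy': 596.9307874938604, 'cx': 317.1863345420002, 'cy': 236.1601630613592, 'extrinsics': array([[-0.0151711 , -0.99269296,  0.1197102 ,  0.40526589],
       [-0.99980623,  0.01355885, -0.01427099,  0.04092156],
       [ 0.01254358, -0.11990351, -0.9927063 ,  1.32518696],
       [ 0.        ,  0.        ,  0.        ,  1.        ]])}
scene {'fx': 446.94010663415673, 'fy': 446.94010663415673, 'cx': 324.38221220404, 'cy': 235.84480406125905, 'extrinsics': array([[ 0.84758957, -0.36447185,  0.38568407,  0.20458756],
       [-0.53043135, -0.56093903,  0.63560206, -0.56326431],
       [-0.01531381, -0.7433086 , -0.66877337,  0.67544883],
       [ 0.        ,  0.        ,  0.        ,  1.        ]])}
```

View pics/top0.png

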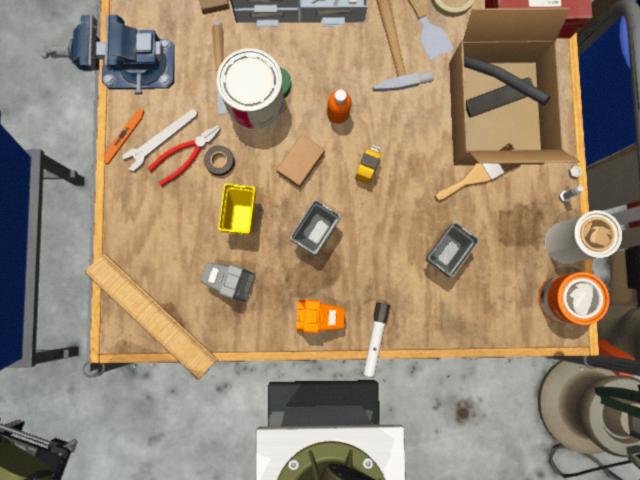

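View pics/scene0.png

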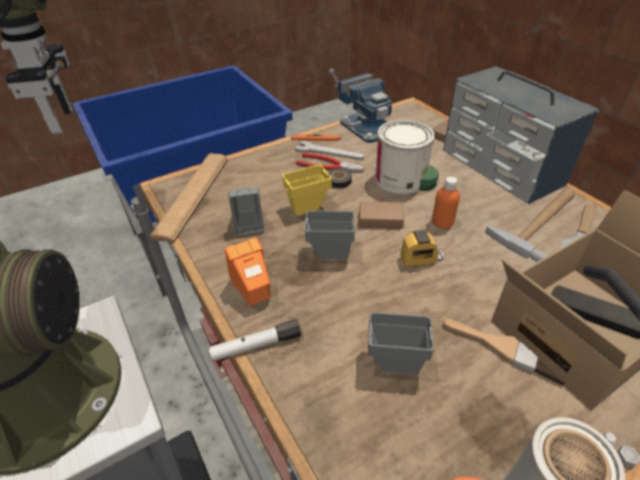

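The top view shows grey standing tubs at px (315,228) and (452,250), and the fallen grey one at (228,281). The look-alikes are an orange fallen tub at (320,316) and a yellow standing tub at (237,210). The tape measure is at (369,163), the cork block at (301,161) and the torch at (376,340). I choose the three grey ones and will check them in one crop while measuring the rims.

```bash
cat > h.py <<'E'
import numpy as np, cv2
from station import *
from scipy.spatial.transform import Rotation as R
def cloud(d,i):
    v,u=np.mgrid[:d.shape[0],:d.shape[1]]
    P=np.stack([(u-i["cx"])*d/i["fx"],(v-i["cy"])*d/i["fy"],d],-1)
    E=i["extrinsics"];W=P@E[:3,:3].T+E[:3,3];W[d==0]=np.nan;return W
def toolR():
    return R.from_euler("xyz",get_obs()["eef_rot"]).as_matrix()
E
python3 - <<'E'
from h import *
W=cloud(np.load("pics/top0.npy"),camera_info("top"))
p=cv2.imread("pics/top0.png")
for n,(u,v) in dict(b=(315,228),c=(452,250),a=(228,281),orange=(320,316),yellow=(237,210)).items():
    w=W[v-32:v+33,u-36:u+37].reshape(-1,3)
    z=w[:,2]; print(n,"z pct",np.nanpercentile(z,[5,50,95,99.5]).round(4))
    for lo,hi in((.08,.1),(.02,.12)):
        s=w[(z>lo)&(z<hi)]
        if len(s)>10:
            r=cv2.minAreaRect((s[:,:2]*1000).astype(np.float32)); print(lo,len(s),s[:,2].mean().round(4),np.round(r[0],1),np.round(r[1],1),round(r[2],1))
# bench level
print(W[300,420],W[270,380])
A=[cv2.resize(p[v-33:v+33,u-40:u+40],None,fx=5,fy=5,interpolation=cv2.INTER_CUBIC) for u,v in((315,228),(452,250))]
q=cv2.imread("pics/scene0.png")
A+= [cv2.resize(q[v-33:v+33,u-40:u+40],None,fx=5,fy=5,interpolation=cv2.INTER_CUBIC) for u,v in((245,212),(330,237))]
o=np.vstack([np.hstack(A[:2]),np.hstack(A[2:])]);cv2.imwrite("pics/crop1.png",cv2.resize(o,(720,594)))
E
```

```text
b z pct [-0.0048  0.0002  0.0796  0.0914]
0.08 236 0.0879 [574.6  27.2] [ 66.4 100.3] 56.6
0.02 934 0.0601 [574.5  27.2] [ 66.4 100.6] 56.6
c z pct [-0.0051  0.0004  0.0837  0.0911]
0.08 285 0.0871 [ 523.1 -261. ] [ 66.9 100.6] 51.7
0.02 1015 0.0622 [ 523.1 -261. ] [ 67.  100.6] 51.9
a z pct [-0.0048  0.0005  0.0995  0.1044]
0.08 465 0.0921 [466.8 213.3] [61.3 66. ] 70.6
0.02 1000 0.0861 [469.3 219.5] [97.  66.1] 70.3
orange z pct [-0.0051  0.0003  0.0995  0.1042]
0.08 527 0.0918 [388.   24.1] [61.7 66. ] 85.6
0.02 1087 0.0859 [387.4  17.5] [97.9 66. ] 85.5
yellow z pct [-0.005   0.0004  0.0832  0.0916]
0.08 267 0.0874 [615.8 191.3] [ 67.5 100.8] 83.0
0.02 995 0.0618 [615.8 191.3] [ 67.5 100.9] 83.0
[ 0.41974319 -0.20411108 -0.00359875] [ 0.4874403  -0.1168269  -0.00125871]
```

View pics/crop1.png

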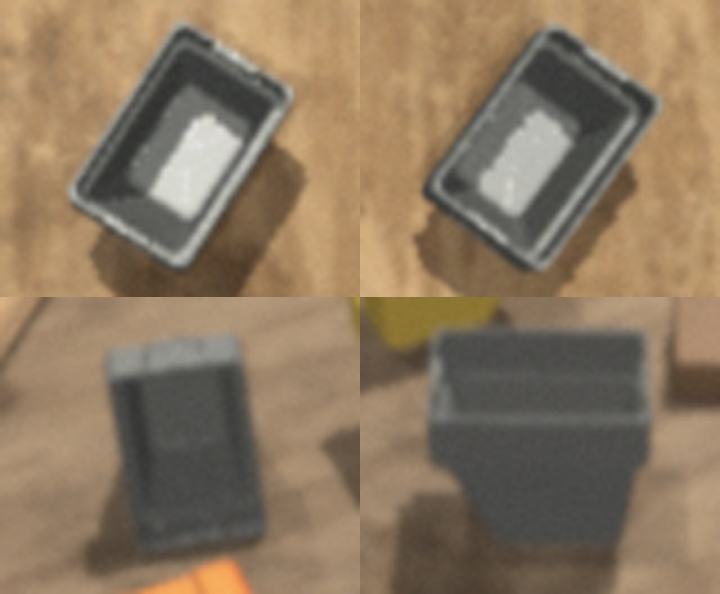

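The crop matches the description. In the side view of b, the left wall leans out strongly, so its front is at image left and tub +x points to about -33°. Tub a lies with its mouth facing the scene camera. Next I check the front direction from floor depth and work out the move to c.

```bash
cat >> h.py <<'E'
def need(x,y,z,jaw):
    o=get_obs();M=toolR();s=M.T@(np.array([x,y,z])-o["ee_pos"])*1000
    cur=np.arctan2(M[1,1],M[0,1]);
    # spin about tool x (down) by +a turns yaw by -a
    a=(cur-np.radians(jaw)+np.pi/2)%np.pi-np.pi/2
    print("shift mm",s.round(1),"spin",round(a,3),"or",round(a-np.sign(a)*np.pi,3),"jaw now",np.degrees(cur).round(2),"tcp",o["ee_pos"].round(4),"q",o["qpos"].round(2),"down",M[:,0].round(4))
E
python3 - <<'E'
from h import *
W=cloud(np.load("pics/top0.npy"),camera_info("top"))
for n,c,yaw in(("b",(.5746,.0272),-33.4),("c",(.5231,-.261),-38.2)):
    t=np.radians(yaw);X=W[...,0]-c[0];Y=W[...,1]-c[1];x=X*np.cos(t)+Y*np.sin(t);y=-X*np.sin(t)+Y*np.cos(t)
    m=(abs(x)<.045)&(abs(y)<.028);z=W[...,2]
    for k in range(-44,45,8):
        s=m&(abs(x-k/1000)<.004)&(abs(y)<.012);print(n,k,np.nanmedian(z[s]).round(3),s.sum())
need(.5231,-.261,.15,51.8)
E
```

```text
b -44 0.054 16
b -36 0.039 33
b -28 0.022 29
b -20 0.004 35
b -12 0.002 38
b -4 0.001 39
b 4 0.001 37
b 12 0.001 38
b 20 0.002 38
b 28 0.002 39
b 36 0.006 56
b 44 0.048 51
c -44 -0.002 25
c -36 0.035 26
c -28 0.024 18
c -20 0.004 32
c -12 0.002 39
c -4 0.001 39
c 4 0.001 38
c 12 0.002 38
c 20 0.002 39
c 28 0.001 41
c 36 0.007 59
c 44 0.044 77
shift mm [  69.5 -618.   580.6] spin 0.321 or -2.821 jaw now 70.19 tcp [0.1863 0.5173 0.219 ] q [ 1.16  0.3   1.52  0.    1.32 -0.07] down [-4.e-04 -9.e-04 -1.e+00]
```

Floor depth confirms the fronts at local -x, with yaw -33.4° for b and -38.2° for c. Now moving over c.

```bash
for k in 1 2 3; do python3 -m handwheel '[[[0,-41,39],0,-1],[[0,-82,77],0,-1],[[0,-123,116],0,-1],[[0,-164,154],0,-1],[[0,-206,193],0,-1]]' 10; done
python3 -m handwheel '[[[0,0,0],0.11,-1],[[0,0,0],0.22,-1],[[0,0,0],0.321,-1],[[0,0,0],0.321,-1],[[0,0,0],0.321,-1]]'
python3 -c "
from h import *
need(.5231,-.261,.077,51.8)"
```

```text
time_s: 0.6
ee_pos: [0.2855, 0.286, 0.219]
eef_rot: [-1.642, 1.57, -1.988]
force: [0.7, -0.5, -0.2]
grip_width: 0.0941
time_s: 1.1
ee_pos: [0.3842, 0.0561, 0.2192]
eef_rot: [-1.31, 1.57, -1.656]
force: [1.2, 1.2, 0.1]
grip_width: 0.0941
time_s: 1.6
ee_pos: [0.4829, -0.1737, 0.2192]
eef_rot: [-1.643, 1.57, -1.988]
force: [0.5, 0.7, 0.5]
grip_width: 0.0937
time_s: 2.1
ee_pos: [0.4829, -0.1737, 0.2191]
eef_rot: [-1.571, 1.57, -2.234]
force: [-0.3, 0.3, 0.9]
grip_width: 0.094
shift mm [142.1 -43.9  85.5] spin 0.003 or -3.138 jaw now 51.98 tcp [ 0.4829 -0.1737  0.2191] q [-0.42  0.22  1.62 -0.    1.3  -1.32] down [-6.e-04 -7.e-04 -1.e+00]
```

```bash
python3 -m handwheel '[[[0,-15,30],0,-1],[[0,-30,60],0,-1],[[30,-44,85.5],0,-1],[[60,-44,85.5],0,-1],[[80,-44,85.5],0,-1]]' 10
python3 -c "
from h import *
need(.5231,-.261,.077,51.8)
p,d=camera('wrist');cv2.imwrite('pics/w1.png',p);np.save('pics/w1.npy',d);i=camera_info('wrist')
W=cloud(d,i);s=W[(abs(W[...,2]-.09)<.012)&(np.hypot(W[...,0]-.523,W[...,1]+.261)<.075)]
print(len(s),cv2.minAreaRect((s[:,:2]*1000).astype(np.float32)),np.median(s[:,2]))"
```

```text
time_s: 2.6
ee_pos: [0.5225, -0.2613, 0.1366]
eef_rot: [-2.678, 1.568, 2.944]
force: [-0.4, -0.9, -0.2]
grip_width: 0.094
shift mm [59.6  0.7  0.5] spin 0.005 or -3.136 jaw now 52.11 tcp [ 0.5225 -0.2613  0.1366] q [-0.53  0.45  1.51 -0.    1.18 -1.44] down [-2.8e-03  6.0e-04 -1.0e+00]
2641 ((524.663818359375, -260.0114440917969), (66.21453857421875, 100.3075942993164), 51.945186614990234) 0.08584830044727826
```

View pics/w1.png

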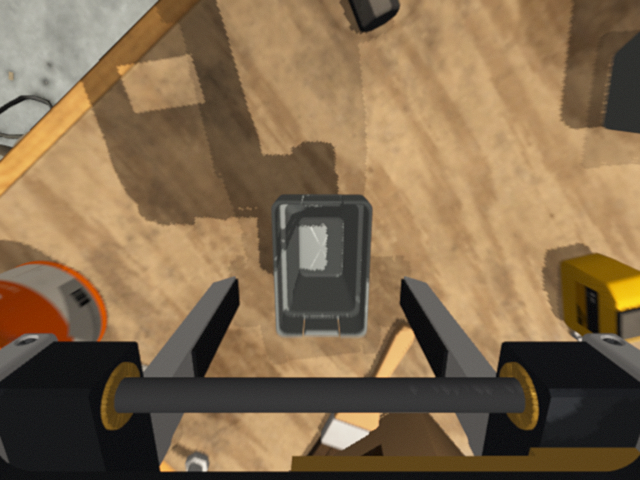

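The wrist view shows tub c centred between the jaws at (322,265). The wrist and top measurements of it agree within 2 mm. Descend and grip.

```bash
python3 -m handwheel '[[[30,1,1],0,-1],[[60,1,1],0,-1],[[60,1,1],0,-1],[[60,1,1],0,1],[[60,1,1],0,1]]' 40
python3 -m handwheel '[[[0,0,0],0,1],[[0,0,0],0,1],[[0,0,0],0,1],[[0,0,0],0,1],[[0,0,0],0,1]]'
python3 -m handwheel '[[[-15,0,0],0,1],[[-30,0,0],0,1],[[-60,0,0],0,1],[[-90,0,0],0,1],[[-120,0,0],0,1]]'
python3 -c "
from h import *
need(.5746,.0272,.197,56.6)"
```

```text
time_s: 3.15
ee_pos: [0.5235, -0.2605, 0.0762]
eef_rot: [-2.759, 1.567, 2.864]
force: [-0.4, -0.3, 0.2]
grip_width: 0.0818
time_s: 3.65
ee_pos: [0.5241, -0.2609, 0.0777]
eef_rot: [-2.35, 1.57, -3.01]
force: [-1.0, 0.7, 7.5]
grip_width: 0.0655
time_s: 4.15
ee_pos: [0.5242, -0.2608, 0.2004]
eef_rot: [-1.396, 1.57, -2.056]
force: [-0.8, 0.1, -2.7]
grip_width: 0.0656
shift mm [   3.2  258.4 -136.8] spin -0.077 or 3.064 jaw now 52.17 tcp [ 0.5242 -0.2608  0.2004] q [-0.52  0.39  1.44 -0.    1.31 -1.43] down [-4.e-04 -7.e-04 -1.e+00]
```

```bash
python3 -m handwheel '[[[0,50,-26],0,1],[[0,100,-53],0,1],[[0,150,-80],0,1],[[0,200,-106],0,1],[[0,240,-128],0,1]]' 60
python3 -m handwheel '[[[0,10,-4],-0.077,1],[[0,19,-9],-0.077,1],[[0,19,-9],-0.077,1],[[0,19,-9],-0.077,1],[[0,19,-9],-0.077,1]]'
python3 -c "
from h import *
need(.5752,.0275,.197,56.6)
p,d=camera('wrist');cv2.imwrite('pics/w2.png',p);np.save('pics/w2.npy',d);i=camera_info('wrist');np.save('pics/w2i.npy',i,allow_pickle=True)
W=cloud(d,i)
for lo,hi in((.18,.225),(.075,.1)):
  m=(W[...,2]>lo)&(W[...,2]<hi)&(np.hypot(W[...,0]-.575,W[...,1]-.0275)<.065);s=W[m]
  print(len(s),cv2.minAreaRect((s[:,:2]*1000).astype(np.float32)),np.median(s[:,2]))"
```

```text
time_s: 4.65
ee_pos: [0.5667, -0.0126, 0.2019]
eef_rot: [0.04, 1.569, -0.62]
force: [0.2, -0.8, -2.6]
grip_width: 0.0653
time_s: 5.15
ee_pos: [0.5711, 0.0068, 0.202]
eef_rot: [-0.088, 1.569, -0.674]
force: [0.2, 0.8, -2.3]
grip_width: 0.0653
shift mm [ 5.  19.5 -8. ] spin -0.003 or 3.139 jaw now 56.44 tcp [0.5711 0.0068 0.202 ] q [-0.05  0.36  1.48 -0.    1.3  -1.04] down [ 1.2e-03 -9.0e-04 -1.0e+00]
11597 ((572.5430908203125, 7.001045227050781), (89.62995147705078, 99.9510498046875), 55.872352600097656) 0.1991284248051581
693 ((548.5613403320312, 46.25861358642578), (66.1894302368164, 34.02482223510742), 55.491600036621094) 0.08840814676302244
```

```bash
python3 -m handwheel '[[[0,20.5,-8.5],0,1],[[0,20.5,-8.5],0,1],[[10,20.5,-8.5],0,1],[[25,20.5,-8.5],0,1],[[40,20.5,-8.5],0,1]]' 60
python3 -m handwheel '[[[0,0,0],0,1],[[8,0,0],0,1],[[16,0,0],0,1],[[24,0,0],0,1],[[28,0,0],0,1]]'
python3 -c "
from h import *
need(.5754,.0286,.125,56.6)"
```

```text
time_s: 5.7
ee_pos: [0.5751, 0.0277, 0.1608]
eef_rot: [-0.402, 1.569, -0.988]
force: [0.7, 0.5, -1.7]
grip_width: 0.066
time_s: 6.2
ee_pos: [0.5749, 0.0276, 0.1319]
eef_rot: [-1.058, 1.57, -1.645]
force: [-0.9, 0.0, -1.8]
grip_width: 0.0654
shift mm [ 6.9  1.1 -0.2] spin -0.003 or 3.138 jaw now 56.4 tcp [0.5749 0.0276 0.1319] q [-0.02  0.44  1.54 -0.    1.16 -1.  ] down [-1.0e-04 -1.1e-03 -1.0e+00]
```

```bash
python3 -m handwheel '[[[3,0.5,0],0,1],[[6,1,0],0,1],[[9,1,0],0,1],[[12,1,0],0,1],[[15,1,0],0,1]]' 60
python3 -m handwheel '[[[1.5,0,0],0,1],[[3,0,0],0,1],[[4.5,0,0],0,1],[[6,0,0],0,1],[[6,0,0],0,1]]'
```

```text
time_s: 6.7
ee_pos: [0.5755, 0.0284, 0.1167]
eef_rot: [-0.873, 1.57, -1.46]
force: [-0.2, -0.9, -2.2]
grip_width: 0.0659
time_s: 7.2
ee_pos: [0.577, 0.0282, 0.1132]
eef_rot: [0.264, 1.565, -0.322]
force: [-1.9, -1.1, 14.2]
grip_width: 0.0654
```

```bash
python3 -m handwheel '[[[4,0,0],0,1],[[5,0,0],0,1],[[6,0,0],0,1],[[7,0,0],0,1],[[7,0,0],0,1]]' 60; python3 -m handwheel '[[[3,0,0],0,1],[[4,0,0],0,1],[[4,0,0],0,1],[[4,0,0],0,1],[[4,0,0],0,1]]' 60
```

```text
time_s: 7.7
ee_pos: [0.5771, 0.0281, 0.1077]
eef_rot: [0.25, 1.565, -0.337]
force: [-8.5, -0.5, 18.8]
grip_width: 0.0656
time_s: 8.2
ee_pos: [0.5773, 0.0281, 0.1076]
eef_rot: [0.255, 1.563, -0.331]
force: [-19.6, 0.5, 44.5]
grip_width: 0.0654
```

It reached TCP z 0.1077, exactly 30 mm over the grasp height, and held there at 44 N, so it is home. Release, lift and measure.

```bash
python3 -m handwheel '[[[0,0,0],0,1],[[0,0,0],0,-1],[[0,0,0],0,-1],[[0,0,0],0,-1],[[0,0,0],0,-1]]'; python3 -m handwheel '[[[-20,0,0],0,-1],[[-40,0,0],0,-1],[[-70,0,0],0,-1],[[-100,0,0],0,-1],[[-130,0,0],0,-1]]'
python3 -c "
from h import *
p,d=camera('wrist');i=camera_info('wrist')
W=cloud(d,i)
m=(W[...,2]>.11)&(W[...,2]<.13)&(np.hypot(W[...,0]-.575,W[...,1]-.0275)<.07);s=W[m]
print(len(s),cv2.minAreaRect((s[:,:2]*1000).astype(np.float32)),np.percentile(s[:,2],[50,90,98]), W[m|((W[...,2]>.1)&(W[...,2]<.14))][:,2].max())
A=np.c_[s[:,:2],np.ones(len(s))];t=s[:,2]>.117;print('plane',np.linalg.lstsq(A[t],s[t,2],rcond=None)[0])
b=W[430:,:]; print('bench',np.nanmedian(W[...,2][abs(W[...,2])<.01]))
need(.4693,.2195,.2,-19.7)
E=W
a=W[(W[...,2]>.02)&(np.hypot(W[...,0]-.47,W[...,1]-.22)<.08)];print('a seen',len(a))"
```

```text
time_s: 8.7
ee_pos: [0.5772, 0.0281, 0.1072]
eef_rot: [0.239, 1.564, -0.347]
force: [0.2, -0.9, 0.2]
grip_width: 0.0926
time_s: 9.2
ee_pos: [0.5762, 0.0284, 0.2381]
eef_rot: [0.22, 1.564, -0.366]
force: [-0.9, -0.5, 0.6]
grip_width: 0.0939
1847 ((581.6288452148438, 28.28978729248047), (66.23797607421875, 100.61347961425781), 56.24008560180664) [0.12345787 0.12531755 0.12602186] 0.12771319526943692
plane [0.00119267 0.00252255 0.12258821]
bench 0.004940562649754343
shift mm [  41.6   99.1 -196.4] spin 1.329 or -1.813 jaw now 56.43 tcp [0.5776 0.0284 0.2435] q [-0.01  0.34  1.41 -0.    1.38 -1.  ] down [ 0.0129 -0.0024 -0.9999]
a seen 3902
```

c is home in b: rim about 120 mm over the bench, level. Now over tub a.

```bash
python3 -m handwheel '[[[0,14,-38],0.14,-1],[[0,28,-76],0.28,-1],[[0,42,-114],0.42,-1],[[0,56,-152],0.56,-1],[[0,68,-188],0.69,-1]]'; python3 -m handwheel '[[[0,0,0],0.14,-1],[[0,0,0],0.28,-1],[[0,0,0],0.42,-1],[[0,0,0],0.56,-1],[[0,0,0],0.65,-1]]'
python3 - <<'E'
from h import *
need(.4586,.1897,.045,-19.7)
i=camera_info('wrist');p,d=camera('wrist');cv2.imwrite('pics/w3.png',p)
W=cloud(d,i);near=np.hypot(W[...,0]-.47,W[...,1]-.22)<.08
print('bench',np.nanmedian(W[...,2][abs(W[...,2])<.01]))
for lo in(.02,.085):
  s=W[(W[...,2]>lo)&(W[...,2]<.115)&near];print(lo,len(s),cv2.minAreaRect((s[:,:2]*1000).astype(np.float32)))
i=camera_info('top');p,d=camera('top');W=cloud(d,i);near=np.hypot(W[...,0]-.575,W[...,1]-.028)<.07
s=W[(W[...,2]>.11)&(W[...,2]<.13)&near];print('stack',len(s),cv2.minAreaRect((s[:,:2]*1000).astype(np.float32)),np.median(s[:,2]))
E
```

```text
time_s: 9.75
ee_pos: [0.4574, 0.1902, 0.2413]
eef_rot: [1.103, 1.558, -0.179]
force: [1.1, -0.3, 0.2]
grip_width: 0.0934
time_s: 10.25
ee_pos: [0.4574, 0.1902, 0.241]
eef_rot: [1.745, 1.558, -0.192]
force: [0.1, -0.5, -0.2]
grip_width: 0.0938
shift mm [196.   -1.2   0.5] spin -0.022 or 3.119 jaw now -20.99 tcp [0.4574 0.1902 0.241 ] q [ 0.32  0.15  1.65 -0.01  1.33  0.69] down [ 0.0127 -0.0025 -0.9999]
bench -0.0002800875595725949
0.02 5194 ((473.894287109375, 226.46841430664062), (83.58919525146484, 65.99518585205078), 70.45829010009766)
0.085 3006 ((467.679443359375, 208.958740234375), (46.429386138916016, 65.99518585205078), 70.45828247070312)
stack 259 ((577.1682739257812, 27.707210540771484), (66.05948638916016, 100.99520874023438), 55.996910095214844) 0.11761555430779991
```

View pics/w3.png

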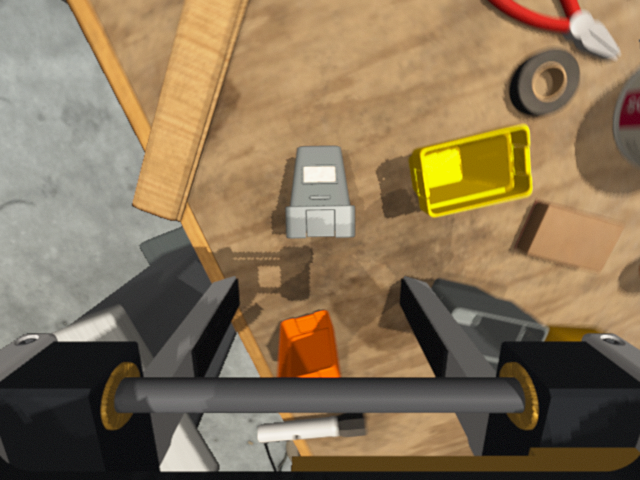

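The wrist view shows a at (320,195) with its collar and mouth end toward the bottom. Yellow (475,170) and orange (308,345) are clear of the fingers. Since only spin is available, I'll grip the collar sides lightly near the rim, so the tub pivots between the pads and hangs upright.

```bash
python3 -m handwheel '[[[35,0,0],-0.025,-1],[[75,0,0],-0.025,-1],[[115,0,0],-0.025,-1],[[150,-0.6,1],-0.025,-1],[[180,-0.6,1],-0.025,-1]]' 4
python3 -m handwheel '[[[16,0,0],0,-1],[[16,0,0],0,1],[[16,0,0],0,1],[[16,0,0],0,1],[[16,0,0],0,1]]'
python3 -m handwheel '[[[0,0,0],0,1],[[0,0,0],0,1],[[0,0,0],0,1],[[0,0,0],0,1],[[0,0,0],0,1]]'
```

```text
time_s: 10.85
ee_pos: [0.4582, 0.1888, 0.0591]
eef_rot: [1.669, 1.559, -0.235]
force: [0.1, -0.1, -0.2]
grip_width: 0.0942
time_s: 11.35
ee_pos: [0.459, 0.189, 0.0442]
eef_rot: [1.746, 1.557, -0.158]
force: [-0.5, 0.7, 1.5]
grip_width: 0.066
time_s: 11.85
ee_pos: [0.459, 0.189, 0.0443]
eef_rot: [1.749, 1.557, -0.155]
force: [-0.2, 0.0, 0.0]
grip_width: 0.066
```

```bash
python3 -m handwheel '[[[-6,0,-3],0,1],[[-12,0,-7],0,1],[[-18,0,-12],0,1],[[-24,0,-18],0,1],[[-29,0,-25],0,1]]' 4
python3 - <<'E'
from h import *
o=get_obs();i=camera_info('scene');p,d=camera('scene');cv2.imwrite('pics/s1.png',cv2.resize(p[130:330,150:450],None,fx=2,fy=2))
need(.459,.189,.045,-19.7);print(o['grip_width'],o['force'])
E
```

```text
time_s: 12.35
ee_pos: [0.4671, 0.2133, 0.0741]
eef_rot: [1.768, 1.556, -0.136]
force: [-0.1, -0.6, -2.5]
grip_width: 0.0666
shift mm [29.7 -0.4 26.7] spin 0.011 or -3.131 jaw now -19.08 tcp [0.4677 0.2142 0.0748] q [ 0.36  0.39  1.77 -0.01  0.97  0.7 ] down [ 0.0154 -0.0013 -0.9999]
0.06660946334873781 [-0.10090285 -0.61958732 -2.50728648]
```

View pics/s1.png

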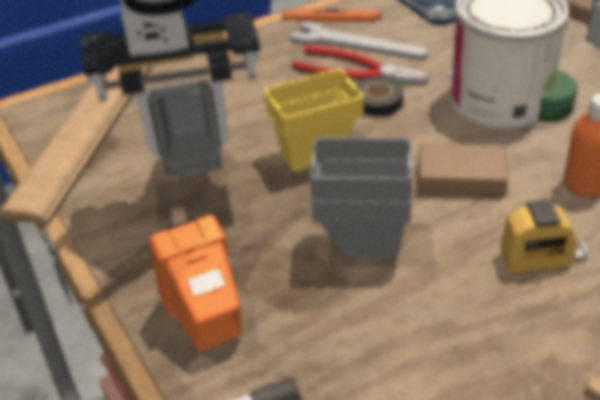

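The image shows a at (185,125) lifted without pivoting, its mouth still facing sideways: 4 N holds it too firmly. Reduce to 3 N and jerk upward so it swings.

```bash
cat >> h.py <<'E'
def tilt(fn=None):
    o=get_obs();i=camera_info('scene');p,d=camera('scene');W=cloud(d,i)
    if fn: cv2.imwrite(fn,cv2.resize(p[100:300,150:450],None,fx=2,fy=2))
    e=o["ee_pos"];M=toolR();Q=(W-e)*1000;s=Q@M[:,2];y=Q@M[:,1];h=Q[...,2];g=p.max(-1).astype(int)-p.min(-1)<25
    m=(abs(y)<28)&(abs(s)<110)&(W[...,2]>.008)&(h<60)&(h>-110)&g
    print("tcp",e.round(4),"w",o["grip_width"].round(4),"F",o["force"].round(1),"n",m.sum(),"zmin",np.nanmin(W[m][:,2]).round(3))
    for k in range(-100,60,10):
        t=m&(h>=k)&(h<k+10)&(abs(y)<20)
        if t.sum()>5: print("h",k+5,"s med",np.median(s[t]).round(1),"lo/hi",np.percentile(s[t],[5,95]).round(1),t.sum())
E
python3 -c "
from h import *
tilt()"
python3 -m handwheel '[[[0,0,0],0,1],[[0,0,0],0,1],[[-45,0,0],0,1],[[-90,0,0],0,1],[[-90,0,0],0,1]]' 3
python3 -m handwheel '[[[0,0,0],0,1],[[0,0,0],0,1],[[0,0,0],0,1],[[0,0,0],0,1],[[0,0,0],0,1]]' 3
python3 -c "
from h import *
tilt('pics/s2.png')"
```

```text
time_s: 12.95
ee_pos: [0.468, 0.2144, 0.1695]
eef_rot: [1.971, 1.548, 0.067]
force: [-0.2, -0.2, -2.3]
grip_width: 0.0663
time_s: 13.45
ee_pos: [0.4678, 0.2143, 0.1688]
eef_rot: [1.954, 1.549, 0.05]
force: [0.1, -0.6, -2.1]
grip_width: 0.0659Traceback (most recent call last):
  File "<string>", line 3, in <module>
    tilt()
    ~~~~^^
  File "h.py", line 21, in tilt
    print("tcp",e.round(4),"w",o["grip_width"].round(4),"F",o["force"].round(1),"n",m.sum(),"zmin",np.nanmin(W[m][:,2]).round(3))
                               ^^^^^^^^^^^^^^^^^^^^^
AttributeError: 'float' object has no attribute 'round'
Traceback (most recent call last):
  File "h.py", line 21, in tilt
    print("tcp",e.round(4),"w",o["grip_width"].round(4),"F",o["force"].round(1),"n",m.sum(),"zmin",np.nanmin(W[m][:,2]).round(3))
                               ^^^^^^^^^^^^^^^^^^^^^
AttributeError: 'float' object has no attribute 'round'
```

View pics/s2.png

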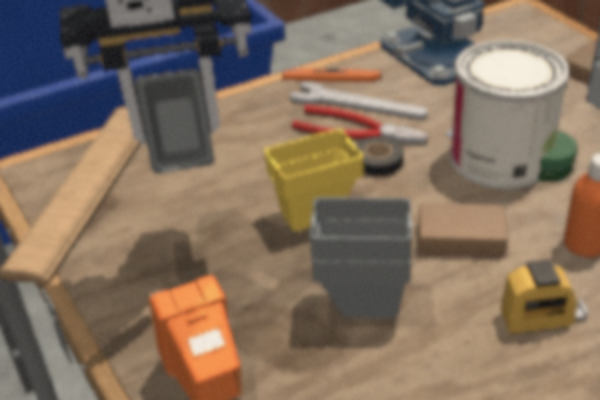

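The view confirms that a, at (175,115), still holds its sideways attitude even at 3 N. So I'll set it down and regrip only the front top corner of the collar. The contact patch is much smaller there, so it resists turning less.

```bash
sed -i 's/o\["grip_width"\].round(4)/round(o["grip_width"],4)/' h.py
python3 -m handwheel '[[[25,0,6],0,1],[[50,0,12],0,1],[[75,0,18],0,1],[[95,0,24],0,1],[[110,0,24],0,1]]' 3
python3 -m handwheel '[[[3,0,0],0,1],[[6,0,0],0,1],[[9,0,0],0,1],[[12,0,0],0,1],[[13,0,0],0,1]]' 3
python3 -m handwheel '[[[0,0,0],0,-1],[[0,0,0],0,-1],[[0,0,0],0,-1],[[0,0,0],0,-1],[[0,0,0],0,-1]]' 3
python3 -m handwheel '[[[-20,0,0],0,-1],[[-45,0,0],0,-1],[[-70,0,0],0,-1],[[-95,0,0],0,-1],[[-110,0,0],0,-1]]' 3
python3 -m handwheel '[[[0,0,0],0,-1],[[0,0,0],0,-1],[[0,0,0],0,-1],[[0,0,0],0,-1],[[0,0,0],0,-1]]' 3
cat >> h.py <<'E'
def seea(c=(.46,.21)):
    i=camera_info('wrist');p,d=camera('wrist');W=cloud(d,i);z=W[...,2]
    near=np.hypot(W[...,0]-c[0],W[...,1]-c[1])<.085;g=p.max(-1).astype(int)-p.min(-1)<30
    print('bench',np.nanmedian(z[abs(z)<.012]).round(4))
    for lo in(.02,.085):
        s=W[(z>lo)&(z<.13)&near&g];r=cv2.minAreaRect((s[:,:2]*1000).astype(np.float32));print(lo,len(s),np.round(r[0],1),np.round(r[1],1),round(r[2],1),'ztop',np.percentile(s[:,2],[50,99]).round(4))
    return p,W
E
python3 -c "
from h import *
need(.458,.186,.11,-19.5);seea()"
```

```text
time_s: 14.0
ee_pos: [0.462, 0.1911, 0.0575]
eef_rot: [1.931, 1.55, 0.027]
force: [-0.0, -1.4, 4.3]
grip_width: 0.066
time_s: 14.5
ee_pos: [0.4625, 0.1912, 0.0447]
eef_rot: [1.936, 1.549, 0.032]
force: [-1.2, -2.5, 3.8]
grip_width: 0.0659
time_s: 15.0
ee_pos: [0.4625, 0.1912, 0.0447]
eef_rot: [1.937, 1.549, 0.033]
force: [0.5, -0.4, 0.2]
grip_width: 0.0935
time_s: 15.5
ee_pos: [0.4604, 0.1913, 0.1565]
eef_rot: [1.965, 1.547, 0.061]
force: [-0.5, -0.6, -0.3]
grip_width: 0.0938
time_s: 16.0
ee_pos: [0.4602, 0.1912, 0.1559]
eef_rot: [1.949, 1.548, 0.045]
force: [0.5, -0.1, -0.1]
grip_width: 0.094
shift mm [45.8 -1.3  6. ] spin 0.007 or -3.134 jaw now -19.09 tcp [0.4602 0.1912 0.1559] q [ 0.32  0.24  1.76 -0.01  1.13  0.66] down [ 0.0225  0.001  -0.9997]
bench -0.0003
0.02 8990 [468.  205.6] [83.  65.1] 71.4 ztop [0.0894 0.1034]
0.085 5222 [462.1 188. ] [45.8 65.1] 71.4 ztop [0.0991 0.1036]
```

```bash
python3 -m handwheel '[[[0,2,27],-0.008,-1],[[15,2,27],-0.008,-1],[[30,2,27],-0.008,-1],[[40,2,27],-0.008,-1],[[46,2,27],-0.008,-1]]' 3
python3 -c "
from h import *
need(.4544,.1653,.110,-18.6)"
python3 -m handwheel '[[[0,0,0],0,-1],[[0,0,0],0,1],[[0,0,0],0,1],[[0,0,0],0,1],[[0,0,0],0,1]]' 3
python3 -m handwheel '[[[0,0,0],0,1],[[0,0,0],0,1],[[0,0,0],0,1],[[0,0,0],0,1],[[0,0,0],0,1]]' 3
```

```text
time_s: 16.55
ee_pos: [0.4542, 0.1651, 0.109]
eef_rot: [1.935, 1.549, 0.04]
force: [-0.1, 0.2, -0.5]
grip_width: 0.0938
shift mm [-1.   0.2 -0.3] spin -0.0 or 3.141 jaw now -18.63 tcp [0.4542 0.1651 0.109 ] q [ 0.28  0.27  1.84 -0.01  1.01  0.6 ] down [ 2.170e-02  9.000e-04 -9.998e-01]
time_s: 17.05
ee_pos: [0.4543, 0.1651, 0.1093]
eef_rot: [1.941, 1.549, 0.045]
force: [-1.3, -0.5, 0.3]
grip_width: 0.0658
time_s: 17.55
ee_pos: [0.4543, 0.1651, 0.1093]
eef_rot: [1.937, 1.549, 0.041]
force: [0.6, 0.2, -0.1]
grip_width: 0.0661
```

```bash
python3 -m handwheel '[[[-5,0,-6],0,1],[[-10,0,-14],0,1],[[-16,0,-24],0,1],[[-20,0,-36],0,1],[[-24,0,-50],0,1]]' 3
python3 -m handwheel '[[[-1,0,-10],0,1],[[-2,0,-22],0,1],[[-2,0,-22],0,1],[[-2,0,-22],0,1],[[-2,0,-22],0,1]]' 3
python3 -c "
from h import *
tilt('pics/s3.png')"
```

```text
time_s: 18.05
ee_pos: [0.47, 0.2137, 0.1342]
eef_rot: [1.943, 1.548, 0.047]
force: [0.3, -0.5, -1.8]
grip_width: 0.0658
time_s: 18.55
ee_pos: [0.4769, 0.2342, 0.1361]
eef_rot: [1.931, 1.549, 0.035]
force: [-0.4, -0.2, -2.3]
grip_width: 0.0658
tcp [0.4769 0.2342 0.1361] w 0.0658 F [-0.4 -0.2 -2.3] n 951 zmin 0.026
h -95 s med -39.5 lo/hi [-46.2  45.4] 111
h -85 s med -45.0 lo/hi [-48.2  58.5] 65
h -75 s med -40.5 lo/hi [-43.8  62.9] 76
h -65 s med -37.4 lo/hi [-41.4 -35.5] 37
h -55 s med -33.5 lo/hi [-35.9 -30.9] 47
h -45 s med -29.5 lo/hi [-31.4 -26.1] 43
h -35 s med -24.7 lo/hi [-27.  -22.1] 49
h -25 s med -22.3 lo/hi [-24.6 -18.9] 46
h -15 s med -9.6 lo/hi [-17.5  -6.2] 23
h -5 s med -5.4 lo/hi [-7.4 -4.2] 7
```

View pics/s3.png

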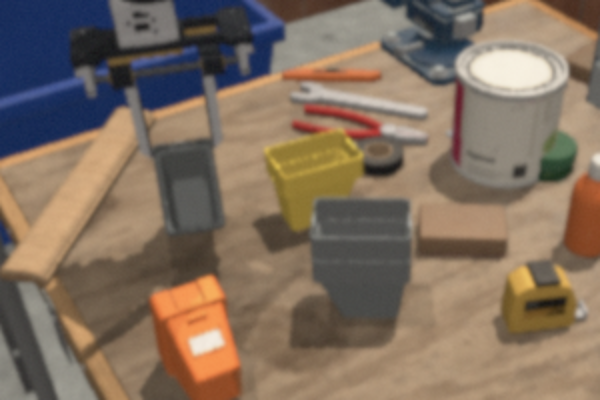

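```bash
cat >> h.py <<'E'
def grid(cam='scene',ymax=40):
    o=get_obs();i=camera_info(cam);p,d=camera(cam);W=cloud(d,i);e=o["ee_pos"];M=toolR();Q=(W-e)*1000;s=Q@M[:,2];y=Q@M[:,1];h=W[...,2]*1000
    m=(abs(y)<ymax)&(abs(s)<125)&(h>6)&(h<200)
    H,_,_=np.histogram2d(h[m],s[m],bins=[np.arange(0,201,8),np.arange(-124,125,8)])
    print("tcp",e.round(4),"rows h (top first), cols s",-124,"..",124,"TCP col |")
    for k in range(len(H)-1,-1,-1): print(f"{k*8:4d} "+"".join(" .:oO@"[int(np.digitize(v,[1,3,8,20,50]))]+("|" if j==15 else "") for j,v in enumerate(H[k])))
E
python3 -c "
from h import *
grid(ymax=22);grid(ymax=40)"
```

```text
tcp [0.4769 0.2341 0.1362] rows h (top first), cols s -124 .. 124 TCP col |
 192                 |               
 184                 |               
 176                 |               
 168                 |               
 160                 |               
 152                 |               
 144                 |               
 136                 |               
 128               o.|               
 120              :O |               
 112             :o  |               
 104             @.  |               
  96            .O   |               
  88            Oo   |               
  80            O    |               
  72           oO    |               
  64           O.    |               
  56          oO.    |      :O       
  48          Oo .   |      o:       
  40          OO...  |    .o.        
  32           OO:...|  ...          
  24            OO:. |. .            
  16             O@: |.              
   8              OO |               
   0              .. |               
tcp [0.477  0.2341 0.1363] rows h (top first), cols s -124 .. 124 TCP col 
[... 236 characters left out ...]
             ..|O              
 136                .|O              
 128               Oo|O              
 120              :Oo|:              
 112             :O :|:.             
 104             @o..|:::            
  96             @o..|.::.           
  88            OO:o:|  :o.          
  80            O:::o|o. .o.         
  72           .O.::.|oo...o.        
  64           Oo::::|:o:...o.       
  56          .O:::::|.:o:..:@.      
  48          oO.:.::|.::o:.o.       
  40          O@:::.:|..::oo.        
  32           o@o..:|:.: ..         
  24            O@::.|:..            
  16            .O@o.|:              
   8              o@:|               
   0                 |
```

The cross-section is clear. Tub a has swung to about 40° elevation (front rim at s≈0, h 128; back rim at s 60, h 58), with its back foot edge just over the bench under the grip. Now I carry the grip over in an arc about that edge.

```bash
python3 -m handwheel '[[[4,0,0],0,1],[[5,0,-8],0,1],[[5,0,-16],0,1],[[7,0,-26],0,1],[[9,0,-34],0,1]]' 3
python3 -c "
from h import *
grid(ymax=22)"
python3 -m handwheel '[[[2,0,-6],0,1],[[5,0,-13],0,1],[[8,0,-20],0,1],[[12,0,-28],0,1],[[15,0,-33],0,1]]' 3
python3 -c "
from h import *
grid(ymax=30)"
```

```text
time_s: 19.2
ee_pos: [0.4886, 0.2676, 0.1279]
eef_rot: [1.964, 1.547, 0.068]
force: [0.7, 0.7, 3.2]
grip_width: 0.0661
tcp [0.4886 0.2676 0.1279] rows h (top first), cols s -124 .. 124 TCP col |
 192                 |               
 184                 |               
 176                 |               
 168                 |               
 160                 |               
 152                 |               
 144                 |               
 136                 |               
 128                 |               
 120               O |               
 112              .O.|               
 104              O: |               
  96             :O  |               
  88             :O  |               
  80             oO  |               
  72             oO  |        :o     
  64             Oo  |        Oo     
  56             Oo  |        O      
  48             O:  |       O:      
  40             O. .|      :.       
  32             O:. |.    o:        
  24             O@O.|..  :o         
  16             .:OO|.   O          
   8               .:|.  o     
[... 482 characters left out ...]
       |               
 136                 |               
 128                 |               
 120                 |               
 112                 |               
 104               O |               
  96              o@ |               
  88              OO |          .    
  80              @o |         :@    
  72              O@:|o:.      OO    
  64              :@:|:::oo:.  @:    
  56               @:|: : :   .O.    
  48               @o|..:.    Oo     
  40               OO| ..     O      
  32               oO|:.     :O      
  24               :O|.      Oo      
  16                .|.      O       
   8                .|.     :O       
   0                 |      .o
```

It is nearly upright, about 12° short. Finish the arc.

```bash
python3 -m handwheel '[[[3,0,-5],0,1],[[6,0,-10],0,1],[[9,0,-15],0,1],[[12,0,-19],0,1],[[14,0,-22],0,1]]' 3
python3 -m handwheel '[[[1,0,0],0,1],[[1,0,0],0,-1],[[1,0,0],0,-1],[[1,0,0],0,-1],[[1,0,0],0,-1]]' 3
python3 -m handwheel '[[[-20,0,0],0,-1],[[-45,0,0],0,-1],[[-70,0,0],0,-1],[[-95,0,0],0,-1],[[-110,0,0],0,-1]]' 3
python3 -m handwheel '[[[0,0,25],0,-1],[[0,0,50],0,-1],[[0,0,50],0,-1],[[0,0,50],0,-1],[[0,0,50],0,-1]]' 3
cat >> h.py <<'E'
def rim(c,lo,hi,cam='wrist',fn=None):
    i=camera_info(cam);p,d=camera(cam);W=cloud(d,i);z=W[...,2]
    if fn: cv2.imwrite(fn,p)
    g=p.max(-1).astype(int)-p.min(-1)<30
    s=W[(z>lo)&(z<hi)&(np.hypot(W[...,0]-c[0],W[...,1]-c[1])<.075)&g]
    r=cv2.minAreaRect((s[:,:2]*1000).astype(np.float32));k=cv2.fitLine(s.astype(np.float32),cv2.DIST_L2,0,.01,.01)
    A=np.c_[s[:,0]-c[0],s[:,1]-c[1],np.ones(len(s))];print(cam,len(s),np.round(r[0],1),np.round(r[1],1),round(r[2],2),'plane',np.linalg.lstsq(A,s[:,2],rcond=None)[0].round(4),'bench',np.nanmedian(z[abs(z)<.012]).round(4))
E
python3 -c "
from h import *
need(.485,.27,.25,-18.6)
rim((.49,.27),.08,.105,fn='pics/w4.png');rim((.49,.27),.08,.105,'top')"
```

```text
time_s: 20.3
ee_pos: [0.5072, 0.3218, 0.0979]
eef_rot: [1.969, 1.548, 0.075]
force: [1.6, -0.1, 3.4]
grip_width: 0.0661
time_s: 20.8
ee_pos: [0.5071, 0.3217, 0.0969]
eef_rot: [1.966, 1.548, 0.071]
force: [-0.2, 0.9, 0.5]
grip_width: 0.0931
time_s: 21.3
ee_pos: [0.5049, 0.3216, 0.209]
eef_rot: [2.003, 1.546, 0.108]
force: [0.2, 0.4, -0.7]
grip_width: 0.0943
time_s: 21.8
ee_pos: [0.4891, 0.2748, 0.2084]
eef_rot: [2.008, 1.546, 0.113]
force: [-0.3, 0.7, 0.2]
grip_width: 0.0941
shift mm [-41.7  -1.4   5.4] spin 0.0 or -3.141 jaw now -18.57 tcp [0.4891 0.2748 0.2084] q [ 0.45  0.32  1.52 -0.01  1.28  0.78] down [ 0.0246  0.0028 -0.9997]
wrist 1481 [495.4 282.5] [100.2  65.7] 71.49 plane [-0.0023  0.0107  0.0876] bench -0.0002
top 100 [494.4 245. ] [83.8 42.9] 19.99 plane [-0.002   0.0282  0.0881] bench -0.0009
```

View pics/w4.png

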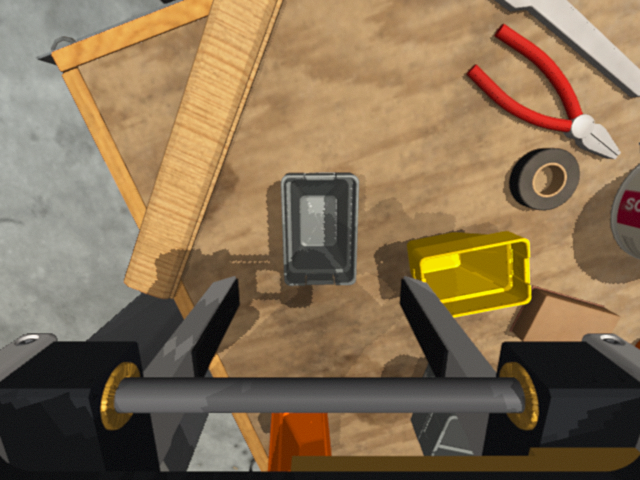

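Tub a stands upright at (320,230) in the picture: rim at 88 to 90 mm and 100.2 x 65.7 mm, as it should be. Check its front by the depth profile, then grip it.

```bash
python3 -c "
from h import *
i=camera_info('wrist');p,d=camera('wrist');W=cloud(d,i);t=np.radians(-108.5);X=W[...,0]-.4954;Y=W[...,1]-.2825;x=X*np.cos(t)+Y*np.sin(t);y=-X*np.sin(t)+Y*np.cos(t)
print([(k,float(np.nanmedian(W[...,2][(abs(x-k/1000)<.003)&(abs(y)<.012)]).round(3))) for k in range(-48,49,6)])
need(.4954,.2825,.077,-18.5)"
python3 -m handwheel '[[[0,0.6,-7.9],0,-1],[[0,0.6,-7.9],0,-1],[[30,0.6,-7.9],0,-1],[[70,0.6,-7.9],0,-1],[[110,0.6,-7.9],0,-1]]' 3
python3 -c "
from h import *
need(.4954,.2825,.077,-18.5)"
```

```text
[(-48, 0.08), (-42, 0.055), (-36, 0.042), (-30, 0.027), (-24, 0.012), (-18, 0.308), (-12, 0.32), (-6, 0.319), (0, 0.003), (6, 0.003), (12, 0.003), (18, 0.003), (24, 0.003), (30, 0.003), (36, 0.005), (42, 0.043), (48, 0.076)]
shift mm [131.4   0.7  -8.1] spin -0.001 or 3.141 jaw now -18.56 tcp [0.489  0.2747 0.2082] q [ 0.45  0.32  1.52 -0.01  1.28  0.78] down [ 0.0243  0.0026 -0.9997]
time_s: 22.45
ee_pos: [0.4948, 0.2826, 0.0973]
eef_rot: [2.016, 1.545, 0.122]
force: [0.6, 0.7, -0.7]
grip_width: 0.094
shift mm [20.3  0.1  0.2] spin -0.001 or 3.141 jaw now -18.54 tcp [0.4948 0.2826 0.0973] q [ 0.46  0.46  1.61 -0.01  1.05  0.79] down [ 0.0252  0.0031 -0.9997]
```

```bash
python3 -m handwheel '[[[20,0,0],0,-1],[[20,0,0],0,-1],[[20,0,0],0,1],[[20,0,0],0,1],[[20,0,0],0,1]]' 30
python3 -m handwheel '[[[0,0,0],0,1],[[0,0,0],0,1],[[0,0,0],0,1],[[0,0,0],0,1],[[0,0,0],0,1]]'
python3 -m handwheel '[[[-40,0,0],0,1],[[-80,0,0],0,1],[[-120,0,0],0,1],[[-160,0,0],0,1],[[-160,0,0],0,1]]'
python3 -m handwheel '[[[0,0,0],-0.14,1],[[0,0,0],-0.28,1],[[0,0,0],-0.42,1],[[0,0,0],-0.56,1],[[0,0,0],-0.7,1]]'
python3 -m handwheel '[[[0,0,0],-0.14,1],[[0,0,0],-0.28,1],[[0,0,0],-0.42,1],[[0,0,0],-0.56,1],[[0,0,0],-0.6,1]]'
python3 -c "
from h import *
need(.5785,.0285,.237,56.0);print(get_obs()['force'],get_obs()['moment'])"
```

```text
time_s: 22.95
ee_pos: [0.4959, 0.283, 0.0788]
eef_rot: [2.042, 1.543, 0.148]
force: [0.4, 0.2, -0.3]
grip_width: 0.0734
time_s: 23.45
ee_pos: [0.4962, 0.2832, 0.0794]
eef_rot: [2.054, 1.542, 0.16]
force: [-1.1, 0.1, 5.5]
grip_width: 0.0663
time_s: 23.95
ee_pos: [0.493, 0.2831, 0.2447]
eef_rot: [2.122, 1.534, 0.227]
force: [0.1, -0.1, -1.8]
grip_width: 0.0659
time_s: 24.45
ee_pos: [0.4927, 0.283, 0.2434]
eef_rot: [1.403, 1.536, 0.215]
force: [1.0, -0.6, -2.1]
grip_width: 0.0662
time_s: 24.95
ee_pos: [0.4924, 0.2828, 0.2422]
eef_rot: [0.784, 1.538, 0.201]
force: [0.4, -0.1, -2.2]
grip_width: 0.066
shift mm [   6.3 -165.   211.7] spin 0.011 or -3.131 jaw now 56.6 tcp [0.4924 0.2828 0.2422] q [ 0.46  0.31  1.46 -0.01  1.34 -0.53] down [ 0.0325  0.0066 -0.9995]
[ 0.43131864 -0.0509231  -2.19003931] [ 0.03912056 -0.01595614 -0.01816198]
```

```bash
python3 -m handwheel '[[[0,-25,32],0,1],[[0,-50,64],0,1],[[0,-75,96],0,1],[[0,-100,128],0,1],[[0,-100,128],0,1]]'
python3 -m handwheel '[[[0,-16,21],0,1],[[0,-33,42],0,1],[[0,-50,63],0,1],[[0,-50,63],0,1],[[0,-50,63],0,1]]'
python3 -c "
from h import *
need(.5785,.0285,.237,56.0)
o=get_obs();e=o['ee_pos']
i=camera_info('wrist');p,d=camera('wrist');W=cloud(d,i)
t=np.radians(-33.7);ex=np.array([np.cos(t),np.sin(t)]);ey=np.array([-ex[1],ex[0]])
for nm,c,lo,hi in(('held',e[:2],.225,.27),('stack',(.578,.0285),.10,.14)):
  m=(W[...,2]>lo)&(W[...,2]<hi);Q=(W[...,:2]-np.array(c))*1000;x=Q@ex;y=Q@ey;m&=(abs(x)<62)&(abs(y)<(31 if nm=='held' else 60));s=W[m]
  print(nm,m.sum(),'x',np.percentile(x[m],[.5,5,50,95,99.5]).round(1),'y',np.percentile(y[m],[.5,50,99.5]).round(1),np.median(s[:,2]))
  if nm=='held': A=np.c_[x[m],y[m],np.ones(m.sum())];print(np.linalg.lstsq(A,s[:,2]*1000,rcond=None)[0])
  else: print(cv2.minAreaRect((s[:,:2]*1000).astype(np.float32)))
"
```

```text
time_s: 25.45
ee_pos: [0.545, 0.125, 0.2416]
eef_rot: [0.762, 1.539, 0.175]
force: [-0.2, 1.2, -2.5]
grip_width: 0.0661
time_s: 25.95
ee_pos: [0.5695, 0.0487, 0.241]
eef_rot: [0.776, 1.541, 0.188]
force: [-0.1, -0.2, -1.6]
grip_width: 0.0663
shift mm [  4.2 -11.9  18.6] spin 0.006 or -3.136 jaw now 56.33 tcp [0.5695 0.0487 0.241 ] q [ 0.02  0.32  1.45  0.01  1.35 -0.97] down [ 0.0297  0.0056 -0.9995]
held 5782 x [-48.7 -48.3   9.3  50.   50.7] y [-30.9 -13.   30.8] 0.2370770969085962
[-1.12235104e-01 -7.41825843e-02  2.37629344e+02]
stack 535 x [-49.1 -48.9 -48.3 -45.  -44.1] y [-31.2   0.1  32.3] 0.11712376821484194
((539.099853515625, 54.58359909057617), (65.18168640136719, 7.414103984832764), 59.776771545410156)
```

```bash
python3 -m handwheel '[[[0,-6,9],0.006,1],[[0,-11.6,18],0.006,1],[[0,-11.6,18],0.006,1],[[10,-11.7,17.7],0.006,1],[[20,-11.9,17.5],0.006,1]]'
python3 -c "
from h import *
need(.5782,.029,.18,56.0)
o=get_obs();e=o['ee_pos']
i=camera_info('wrist');p,d=camera('wrist');W=cloud(d,i);cv2.imwrite('pics/w5.png',p)
t=np.radians(-33.9);ex=np.array([np.cos(t),np.sin(t)]);ey=np.array([-ex[1],ex[0]])
Q=(W[...,:2]-e[:2])*1000;x=Q@ex;y=Q@ey;z=W[...,2]*1000
for nm,m in(('front',(x<-46)&(x>-55)&(abs(y)<25)),('back',(x>47)&(x<55)&(abs(y)<25)),('fl',(x<-44)&(x>-55)&(y>-34)&(y<-25)),('fr',(x<-44)&(x>-55)&(y>25)&(y<34)),('bl',(x>45)&(x<55)&(y>-34)&(y<-25)),('br',(x>45)&(x<55)&(y>25)&(y<34))):
  m=m&(abs(z-e[2]*1000)<25); print(nm,m.sum(),np.percentile(z[m],[50,95]).round(1) if m.sum() else '')
"
```

```text
time_s: 26.5
ee_pos: [0.5778, 0.0299, 0.2205]
eef_rot: [0.784, 1.54, 0.191]
force: [-0.2, -0.0, -2.0]
grip_width: 0.0662
shift mm [40.5 -1.4 -0.1] spin 0.001 or -3.141 jaw now 56.04 tcp [0.5778 0.0299 0.2205] q [-0.01  0.35  1.46  0.01  1.31 -0.99] down [ 0.0299  0.0058 -0.9995]
front 1518 [221.4 229.3]
back 1524 [210.9 218.9]
fl 172 [228.5 230.5]
fr 218 [227.2 229.6]
bl 171 [212.3 220.5]
br 263 [212.1 221.6]
```

View pics/w5.png

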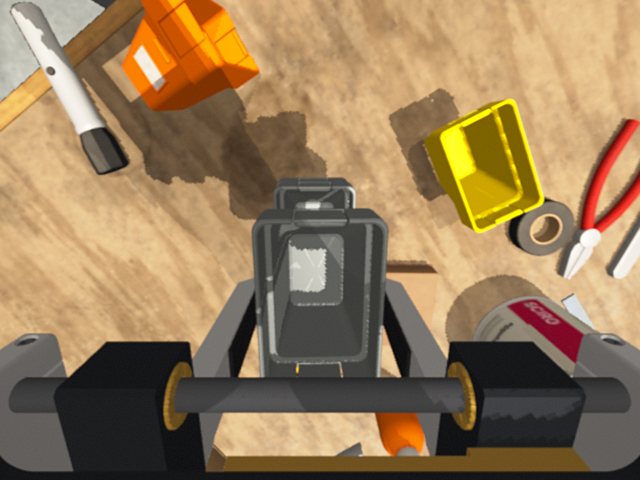

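```bash
sed -i 's/def grid(cam=.scene.,ymax=40)/def grid(cam="scene",ymax=40,ang=None,hr=(0,200))/' h.py
cat >> h.py <<'E'
def prof(cam,c,yaw,ymax=28,lo=0,hi=.26):
    i=camera_info(cam);p,d=camera(cam);W=cloud(d,i);t=np.radians(yaw);X=W[...,0]-c[0];Y=W[...,1]-c[1];x=(X*np.cos(t)+Y*np.sin(t))*1000;y=(-X*np.sin(t)+Y*np.cos(t))*1000;z=W[...,2]*1000
    m=(abs(y)<ymax)&(abs(x)<70)&(z>lo*1000)&(z<hi*1000)
    xb=np.arange(-70,71,5);H,_,_=np.histogram2d(z[m],x[m],bins=[np.arange(lo*1000,hi*1000+1,6),xb])
    for k in range(len(H)-1,-1,-1): print(f"{lo*1000+k*6:5.0f} "+"".join(" .:oO@"[int(np.digitize(v,[1,3,8,20,50]))] for v in H[k]))
E
python3 -c "
from h import *
e=get_obs()['ee_pos'];print('scene');prof('scene',e,-33.9,40,.06,.25);print('wrist');prof('wrist',e,-33.9,25,.09,.25)"
```

```text
scene
  240                             
  234                             
  228     :.::::::   :o::o:ooO:   
  222     OOoooooo   :oooooooo    
  216     ooooooo:   .oooooooo    
  210     ooooooo:   :oooooooo    
  204     :oooooo:.:::ooooOooo.   
  198     :Oooooo:::::oooooooo    
  192      .ooooo:.:::ooooooo:    
  186       ::o:oo::o::o::::::    
  180        :o:o:::::o:::oo:.    
  174        .::::::::::o::::.    
  168        .:::::::::o::oo:.    
  162         .o::o:oo:o:::::     
  156          ::o:::::::::::     
  150          ::o:::::o::o::     
  144           :.o::o:::o:::     
  138           :::.::::... .     
  132                             
  126                             
  120     o.:.... .......:.:.::   
  114     oO:oo:o:::o:oo:o:o:Oo   
  108     .ooo::o:o:::o::::::o:   
  102     ::oooo:::.o::o:::o:o:   
   96     :oooooo:ooo:oooo:ooo:   
   90     :OoooooooooooooooooO:   
   84     ::oooooooooooooooooo:   
   78     .:ooooo:ooo:o:ooooo::   
   72     .::oooooooooooo:o:o:.   
   66     .::::::o:::::::::::::   
   60     .:::.:.:::::::::::::.   
wrist
  2
[... 185 characters left out ...]
                @@   
  204     @                 :@@   
  198     @o:               O@O   
  192       o:    .. .  .. .@@    
  186       OOoooooooooooooo@@    
  180       :@oooooooooooooo@@    
  174        OOOOOOOOOOOOOOO@:    
  168         @OOOOOOOOOOOOO@     
  162         @OOOOOOOOOoOOO@     
  156          @OoOOOOoOOOoO@     
  150          @@OOOoOOOooOO@     
  144           @OOOO@O@@@@@@     
  138           @@@@@@@@@@@@O     
  132                             
  126                             
  120     O                       
  114     @@                      
  108     @                       
  102     @.                      
   96     @                       
   90     @o.
```

The wrist picture shows a, front rim at (318,220), directly over the stack at (315,190), both fronts the same way. The side profile shows a level rim and edges in line with the stack. Lower it in.

```bash
python3 -m handwheel '[[[15,-0.8,0],0,1],[[30,-1.2,-0.2],0,1],[[40,-1.4,-0.2],0,1],[[50,-1.6,-0.4],0,1],[[58,-1.8,-0.6],0,1]]' 60
python3 -m handwheel '[[[0,0,0],0,1],[[2,0,0],0,1],[[4,0,-0.1],0,1],[[6,-0.1,-0.1],0,1],[[8,-0.1,-0.2],0,1]]' 60
python3 -c "
from h import *
need(.5782,.029,.15,56.0)"
```

```text
time_s: 27.15
ee_pos: [0.5777, 0.0292, 0.1618]
eef_rot: [0.797, 1.542, 0.204]
force: [0.4, -0.7, -0.9]
grip_width: 0.0658
time_s: 27.65
ee_pos: [0.5778, 0.0292, 0.1538]
eef_rot: [0.792, 1.542, 0.2]
force: [0.3, 0.1, -2.0]
grip_width: 0.0662
shift mm [ 3.8 -0.   0.4] spin 0.001 or -3.141 jaw now 56.05 tcp [0.5778 0.0292 0.1538] q [-0.02  0.41  1.54  0.01  1.17 -1.  ] down [ 0.0285  0.0058 -0.9996]
```

```bash
python3 -m handwheel '[[[3,0,0],0,1],[[6,0,0],0,1],[[9,0,0],0,1],[[11,0,0],0,1],[[11,0,0],0,1]]' 60
python3 -m handwheel '[[[2,0,0],0,1],[[4,0,0],0,1],[[5,0,0],0,1],[[6,0,0],0,1],[[6,0,0],0,1]]' 60
```

```text
time_s: 28.15
ee_pos: [0.5786, 0.0294, 0.1443]
eef_rot: [0.787, 1.54, 0.194]
force: [-4.3, 0.8, 11.0]
grip_width: 0.0656
time_s: 28.65
ee_pos: [0.5789, 0.03, 0.1394]
eef_rot: [0.811, 1.539, 0.218]
force: [-5.4, 2.8, 10.6]
grip_width: 0.066
```

```bash
python3 -m handwheel '[[[3,0,0],0,1],[[4,0,0],0,1],[[5,0,0],0,1],[[5,0,0],0,1],[[5,0,0],0,1]]' 60
python3 -m handwheel '[[[0,0,0],0,1],[[0,0,0],0,-1],[[0,0,0],0,-1],[[0,0,0],0,-1],[[0,0,0],0,-1]]'
python3 -m handwheel '[[[-20,0.5,1],0,-1],[[-45,1,1],0,-1],[[-70,1,2],0,-1],[[-90,1,2],0,-1],[[-90,1,2],0,-1]]'
python3 -c "
from h import *
o=get_obs();print(o['ee_pos'])
rim((.578,.0285),.13,.165);prof('scene',(.578,.0285),-33.9,40,.0,.25)"
```

```text
time_s: 29.15
ee_pos: [0.5797, 0.0296, 0.1388]
eef_rot: [0.761, 1.535, 0.169]
force: [-16.3, -2.6, 41.6]
grip_width: 0.0655
time_s: 29.65
ee_pos: [0.5797, 0.0296, 0.1385]
eef_rot: [0.762, 1.536, 0.17]
force: [0.4, 0.4, -0.2]
grip_width: 0.0928
time_s: 30.15
ee_pos: [0.5796, 0.0288, 0.231]
eef_rot: [0.743, 1.531, 0.15]
force: [-0.1, -0.3, -0.2]
grip_width: 0.0937
[0.57963117 0.02879084 0.23098484]
wrist 2723 [581.2  28.8] [ 65.3 100.1] 56.08 plane [-0.0337  0.0027  0.1437] bench -0.0003
  240                             
  234                             
  228                             
  222                             
  216                             
  210                             
  204                             
  198                             
  192                             
  186                             
  180                             
  174                             
  168                             
  162                             
  156                             
  150     ::..:...:::::. ...:.o   
  144     oOoooooooooooooooooOo   
  138     :oooooooooooo:oooooo.   
  132     :ooooooooooooooooooo:   
  126     :ooooooooooooooooooo.   
  120     :OOooooooooooooooooO:   
  114     :ooooo:ooooooooooooo.   
  108     .:ooooooooooooo:ooo::   
  102     .o::::o::o::oooooooo.   
   96     ::::o:::o:o:::::o:o::   
   90     ::o:::o:::::::::::::.   
   84     ::::o:::o:o:::::::o:.   
   78     ::o:::::::::::::::o::   
   72     .:::::o:::o:::::::::.   
   66     .:::::::::::o:o:::::.   
   60     .::::::.::::::::::::.   
   54       :::::.:::::.:....     
   48       .::::::.::::::::..    
   42        ::::::::::::::::.    
   36        :::.::::::::::::     
   30         :::::::::::::::     
   24         :::::::::::::::     
   18         .:::::::::::::.     
   12          .::::.:::::::.     
    6           ::::::::::::.     
    0 OOOOOOOOooooooooooooooOOOOOO
```

```bash
python3 -m handwheel '[[[-10,0,-40],0,-1],[[-20,0,-80],0,-1],[[-30,0,-120],0,-1],[[-30,0,-160],0,-1],[[-30,0,-160],0,-1]]'
cat > chk.py <<'E'
from h import *
for cam in('top','scene'):
    Ws=[]
    for _ in range(6): p,d=camera(cam);Ws.append(cloud(d,camera_info(cam)))
    W=np.nanmedian(Ws,0);z=W[...,2]*1000
    bench=np.nanmedian(z[(np.hypot(W[...,0]-.5,W[...,1]+.1)<.06)])
    near=np.hypot(W[...,0]-.578,W[...,1]-.0285)<.07
    s=W[near&(z>135)&(z<165)];r=cv2.minAreaRect((s[:,:2]*1000).astype(np.float32))
    print(cam,'bench',round(float(bench),2),'rim',np.round(r[0],1),np.round(r[1],1),round(r[2],2))
    c=np.array(r[0])/1000;t=np.radians(-33.9);Q=(W[...,:2]-c)*1000
    x=Q[...,0]*np.cos(t)+Q[...,1]*np.sin(t);y=-Q[...,0]*np.sin(t)+Q[...,1]*np.cos(t)
    for nm,m in dict(front=(x<-46)&(abs(y)<25),back=(x>46)&(abs(y)<25),yneg=(y<-29.5)&(abs(x)<40),ypos=(y>29.5)&(abs(x)<40)).items():
        m=m&(abs(x)<54)&(abs(y)<37)&(z>140)&(z<162);print(nm,m.sum(),np.percentile(z[m],[50,90,97]).round(1) if m.sum()>3 else '')
    if cam=='scene':  # -y side face: offset of the wall against height
        for k in range(62,150,5):
            m=near&(abs(z-k)<2.5)&(y<-20)&(abs(x)<40)
            if m.sum()>5: print(k,m.sum(),'y wall',np.median(y[m]).round(2),'x ends',np.percentile(x[near&(abs(z-k)<2.5)],[1,99]).round(1))
E
python3 chk.py
python3 -c "
import cv2,sys
sys.path.insert(0,'.')
from h import *
p,d=camera('scene');cv2.imwrite('pics/s5.png',cv2.resize(p[170:290,250:410],None,fx=5,fy=5,interpolation=cv2.INTER_CUBIC))"
```

```text
time_s: 30.75
ee_pos: [0.4422, 0.1197, 0.2528]
eef_rot: [0.777, 1.538, 0.187]
force: [-0.0, -0.2, -0.6]
grip_width: 0.094
top bench -1.06 rim [579.2  28.7] [66.  99.7] 55.93
front 42 [147.5 149.  150.1]
back 47 [147.6 149.1 150.4]
yneg 57 [148.2 149.4 149.8]
ypos 67 [148.2 149.8 150.2]
scene bench 0.2 rim [581.3  29. ] [67.  99.7] 56.18
front 26 [149.3 150.2 150.4]
back 24 [148.9 150.1 150.5]
yneg 197 [146.1 150.1 150.6]
ypos 180 [145.4 149.8 150.2]
62 52 y wall -34.53 x ends [-47.5  47.2]
67 73 y wall -34.55 x ends [-46.9  48.5]
72 73 y wall -34.31 x ends [-48.5  48.3]
77 60 y wall -34.66 x ends [-48.2  48.1]
82 79 y wall -34.64 x ends [-48.   47.9]
87 88 y wall -34.41 x ends [-47.8  45.9]
92 86 y wall -33.5 x ends [-49.7  47.8]
97 73 y wall -33.42 x ends [-49.5  47.8]
102 80 y wall -33.25 x ends [-49.2  49.4]
107 81 y wall -33.25 x ends [-47.   46.3]
112 80 y wall -33.23 x ends [-47.2  47.4]
117 89 y wall -33.33 x ends [-46.6  47. ]
122 92 y wall -32.27 x ends [-47.4  47.5]
127 89 y wall -32.04 x ends [-47.6  47.5]
132 75 y wall -31.93 x ends [-47.9  46.8]
137 93 y wall -32.1 x ends [-47.8  46.4]
142 83 y wall -32.12 x ends [-47.7  47.3]
147 91 y wall -31.96 x ends [-49.5  48.7]
```

View pics/s5.png

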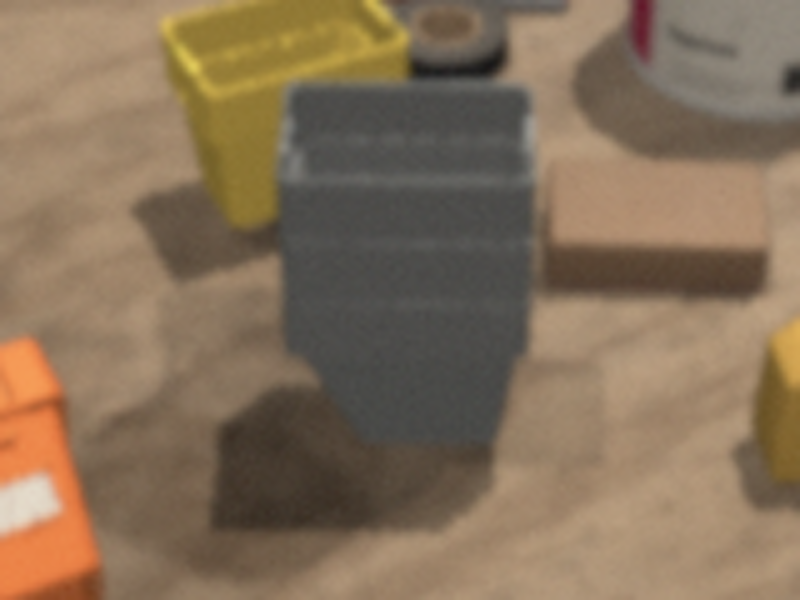

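The picture shows one stack with even seams at rows 242 and 303. The rim is level at 150 mm on all four sides, the collar steps lie at z 90 and 120, and the sideways offsets are about 1 mm. Hand in.

```bash
python3 -c "
from h import *
W0=cloud(np.load('pics/top0.npy'),camera_info('top'));p0=cv2.imread('pics/top0.png');p,d=camera('top')
for n,(u,v) in dict(tape=(369,163),block=(301,161),torch=(376,340)).items():
    print(n,np.abs(p[v-12:v+13,u-12:u+13].astype(int)-p0[v-12:v+13,u-12:u+13]).mean().round(1))
print(get_obs()['time_s'],get_obs()['force'].round(1));print(hand_in())"
```

```text
tape 5.8
block 5.1
torch 5.2
31.45 [ 0.1 -0.5  0. ]
the job is handed in; nothing more can be done
None
```

The three grey tubs stand as one upright stack, and I handed the job in at about 31.5 s. No verdict was reported.

- **What I did:** Tub b stayed in place as the base. I nested tub c into it and pressed it home at 44 N. Tub a pivoted up on its back foot edge from a light grip on the collar corner. I regripped it upright, nested it into c front over front and pressed it home at 42 N.
- **Last checks:**
  - The top rim is at 150 mm (home is 90 + 30 + 30) and level within about 0.5 mm on all four sides.
  - The collar seams are at 90 and 120 mm, with sideways steps of about 1 mm.
  - The gripper is clear of everything.
  - The tape measure, cork block and torch show no change in the top view.
- **What disagreed or went wrong:**
  - The first two attempts to let tub a swing upright, from a grip on the middle of the collar, failed.
  - The tool picked up about 2° of tilt over the moves, but the finished stack is level.
  - The top and scene cameras differ by about 2 mm on the stack's position.
  - One wrist-camera reading suggested a tilted rim; the top and scene views did not confirm it. The gripper bar partly blocks that camera's view of the rim.

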